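Load a sample vial into a photometer carriage and push it home to its detent

ROBOT

A 6-joint arm with a two-finger parallel gripper is mounted at the origin on a cart in front of the work surface, level with it; the furniture and walls round the work are solid. World frame = base frame: x ahead of the robot, y to its left, z up, the work surface at z = 0. Lengths are in m, angles in rad, forces in N, time in s.
With the tool pointing down it reaches from about 0.35 to 0.975 m from the base axis. Payload 4.9 kg.
Tool frame: the origin (TCP) lies midway between the tips of the shut fingers; the grasp point (between the pads) lies 19 mm behind it; y points along the fingers, z is the direction in which the jaws open and shut, and the axes are right-handed (so a half turn about y gives the same grasp; the last joint's range is limited). The gripper opens to 85 mm and grips with 20 to 120 N. Pads are 22 mm wide; open, the fingers measure 114 mm over their backs; the gripper's body (76 mm by 85 mm) begins 54 mm behind the grasp point. The pads swing forward as they close: fully open they stand 13 mm farther back than shut.
Start: joints at [1.168, 0.053, 1.613, -0, 1.476, -0.119], TCP at [0.175, 0.6, 0.231] pointing down, gripper open.
Joint ranges: [-3.01, 3.01], [-1.01, 2.22], [0.06, 2.58], [-1.02, 4.17], [0.09, 2.62], [-3.14, 3.14]. Speed limits (rad/s): [2.57, 2.57, 3.14, 3.14, 3.14, 3.14].

INTERFACE

Orientations are given as a unit quaternion [w, x, y, z].
In Python, from plant import * gives the robot as it stands.
- The arm moves only by the shell command python3 -m crank 'ROWS'. ROWS is JSON, a list that holds one entry, the list of rows, each a list of 5 numbers: the gripper command: -1 is shut, 1 is fully open, values between are in proportion, then the shift along the tool's x, y, z in cm, then the turn about the tool's y in degrees. In form: [[[jaw, dx, dy, dz, twist], ...]]. A call has 1 to 8 rows; each row shifts and turns the commanded pose from where the row before left it, along the tool's axes as they then stand; what a row does not reach is not made up. A row lasts 1/8 s, in which the tool goes at most 62.5 mm and 10.7 degrees, less where a joint would pass 70% of its speed; a pose out of reach is approached as far as the arm can. A call with a gripper value outside its range is refused whole. The fingers move at their own pace and stop on an object; the grip force is fixed at half the most. Time passes only in rows, so rows that do not move let the fingers close. It gives the time, the measured TCP pose, the force and the opening at its end, in the units of the state.
- state(): the state, without advancing time (a new reading comes with each control period).
- grab_frame(name): name is "side" or "top"; returns a dict with "frame" (480x640x3 uint8, red, green, blue), "fx", "fy", "cx", "cy" (pixels), "D" ([k1, k2, p1, p2, k3] as OpenCV has them; the pictures are not rectified), "pose" (4x4, takes a point from camera to world coordinates). Camera axes: x right, y up, looking along -z (the intrinsics and any distortion apply to the point x, -y, -z); pixel columns grow to the right and rows downward; lengths in m; the calibration is good to about 2 mm. A picture is of the moment at which its call begins. There is no depth.
- job_done(): hands the job in, once; it reports no verdict.
The state is a dict: "time": time; "joint_pos": joint angles; "joint_vel": joint speeds; "joint_efforts": joint torques, N m; "tool_pos": TCP position; "tool_rot": TCP orientation; "contact_force": force on the tool from outside, world axes, zero at the start; "ft_torque": the same for the moment, N m; "gripper_width": opening from 0.0 (shut) to 1.0 (fully open).
Only numpy, scipy, OpenCV 4.12 (cv2) and the standard library are available. Lean on these libraries where they do the work, as an engineer would, in place of code of your own. Each camera call takes 0.05 s, during which the arm holds its last target.

TASK

Stand the tall white sample vial with the black cap upright in the round nest of the photometer's sliding carriage, then push the loaded carriage all the way in under the measuring head until its spring detent clicks in and holds it, and let go. Leave the other vial and the small jar standing where they are.

Things in the scene. Friction and masses are not known exactly. Their poses are not given: they have to be found in the camera images.
- vial_center (a point): Centre of the sample vial, 39 mm above its foot: white round bottle, paper label, black screw cap, 36 mm diameter, 78 mm tall, about 0.06 kg, loose, upright on the bench to the robot's right; the tallest of three small containers there, which may have swapped places. Full diameter up to about 50 mm from its foot. z axis along the vial, up.
- amber_vial: Bystander: brown vial with black cap, 33 mm diameter, 58 mm tall, loose. Origin at the centre of its underside.
- small_jar: Bystander: small white jar with a wide pale lid, 44 mm diameter, 56 mm tall, loose. Origin at the centre of its underside.
- photometer: Bench photometer, fixed: white base plate 340 x 136 mm, top at 12 mm, two low guide rails (tops at 24 mm, 81 mm apart), a bridge-like head near one end. Origin: centre of its underside; x = the way the carriage is pushed in (roughly to the robot's left), y towards the robot, z up. A spring plunger with black button stands on the robot's side, 50 mm along x, 42 mm high; leave it be.
- head (a point): Centre of the top of the measuring head, 126 mm above the bench, 100 mm along the photometer's x from its origin. The head is 74 mm along x by 130 mm along y, a tunnel 94 mm wide with its roof's underside 106 mm above the bench, so a seated vial (top at 96 mm) passes under. The nest cannot be loaded under it. Axes as the photometer's.
- nest (a point): Centre of the floor of the round nest in the carriage, 18 mm above the bench: a black block 56 x 56 mm with a bore of 42 mm diameter, 18 mm deep, rim 36 mm above the bench, 3 mm chamfer. The vial stands on the bore's floor. Axes as the photometer's. At the start the gap between the block and the head is 25 to 55 mm.
- push_plate (a point): Point on the outer face of the upright black push plate at the carriage's rear end, in its middle, 62 mm above the bench, 90 mm behind the nest's axis. The plate is 54 mm wide, 8 mm thick, its top edge 78 mm above the bench; the face looks away from the head (-x of the photometer). Push it along the photometer's +x.
- carriage (a joint): Travel of the carriage along the photometer's x (m): 0 fully out, starts at 0 to 0.03, home in the detent 0.120, end stop 0.1225. Friction about 1.2 N. From 0.105 a spring ball rides over a small post on the carriage (6 to 10 N needed), passes its top at 0.113, then draws the carriage to 0.120 and holds it; from the end stop it springs back to 0.120 when let go.
Not all that is in view belongs to the job. What is shaped like the part that bears vial_center but purple is not meant.

How it is judged:
On the way, in this order (a step that is already met when the one before it is completed fails the run):
1. the vial stands released in the nest while the carriage is still out (horizontal distance between vial_center and nest below 0.007 m and z of vial_center in the frame of nest between 0.033 and 0.043 m and angle between vial_center's own z axis and vertical below 0.15 rad and contact force between the fingers and vial below 0.1 N and value of joint carriage below 0.08 m), for 0.2 s.
2. the carriage is home in its detent (value of joint carriage above 0.118 m and horizontal distance between vial_center and nest below 0.007 m), for 0.2 s.
At the end, for the whole second after the job is handed in: The carriage rests in its detent (travel 0.118 to 0.1217 m, not moving), and the vial stands upright (within 0.15 rad) on the floor of the nest (centre within 7 mm of the nest's axis, 33 to 43 mm above its floor) (all of step 2 and value of joint carriage below 0.1217 m and velocity of joint carriage between -0.005 and 0.005 m/s and z of vial_center in the frame of nest between 0.033 and 0.043 m and angle between vial_center's own z axis and vertical below 0.15 rad); the robot touches nothing.
It fails at once if the amber vial or the small jar is moved by more than 30 mm or tipped over (distance of any of amber_vial, small_jar from where it was at the start of the episode above 0.03 m or angle between any of amber_vial, small_jar's own z axis and vertical above 0.5 rad).
It also fails if it takes over 58 s, if anything falls off the work surface, if the arm or the gripper's body presses on something with over 40 N, if the wrist force passes 120 N, or if a joint passes its speed limit or range.

## Working session

There is one attempt and no reset: what is moved stays moved. The work goes in short steps, Python scripts to look and compute and a shell command to move; the robot and the scene stay as the last step left them, time stands still between calls to the robot, and variables do not carry over. Pictures are saved under pics/ and viewed, and the job is handed in when it is done.

```bash
ls; mkdir -p pics
python3 - <<'E'
from plant import *
import cv2
s=state();print(s)
for n in("top","side"):
    f=grab_frame(n);cv2.imwrite(f"pics/{n}0.png",f["frame"][:,:,::-1])
    print(n,f["fx"],f["fy"],f["cx"],f["cy"],f["D"],f["pose"])
E
```

```text
pics
{'time': 0.0, 'joint_pos': array([ 1.16801534e+00,  5.33360860e-02,  1.61428278e+00, -1.48629314e-05,
        1.47601015e+00, -1.19006825e-01]), 'joint_vel': array([-0.00082515, -0.00143066, -0.00032968, -0.00101819,  0.00116836,
       -0.0006057 ]), 'joint_efforts': array([-2.28907549e-03, -3.93684661e+01, -3.70169806e+01, -3.07630607e-04,
        6.98267191e-03,  2.48333428e-06]), 'tool_pos': array([0.17475043, 0.59942554, 0.23008261]), 'tool_rot': array([-0.69930376,  0.70069765, -0.10017312,  0.09981181]), 'contact_force': array([ 0.51178051,  0.68823922, -1.09413893]), 'ft_torque': array([0.02403081, 0.04856291, 0.02632576]), 'gripper_width': 1.0063349607063332}
top 604.4368198030154 604.4368198030154 316.58365866967114 238.9977360312341 [-0.07744535  0.          0.          0.          0.        ] [[-0.02716242  0.99474283 -0.09873657  0.36661165]
 [-0.99938411 -0.02482767  0.02479879 -0.05968747]
 [ 0.02221702  0.09934936  0.99480456  1.51261958]
 [ 0.          0.          0.          1.        ]]
side 570.5662038041384 570.5662038041384 318.22293769045444 233.8828056904766 [-0.17100899  0.          0.          0.          0.        ] [[ 0.99983205 -0.00781435 -0.01657726  0.47653569]
 [-0.00961938  0.54615368 -0.83762977 -0.9757714 ]
 [ 0.01559926  0.83764855  0.54598678  0.66485318]
 [ 0.          0.          0.          1.        ]]
```

View pics/top0.png

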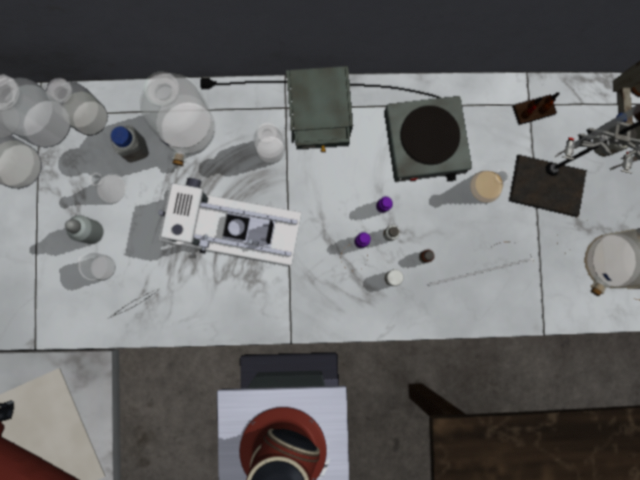

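View pics/side0.png

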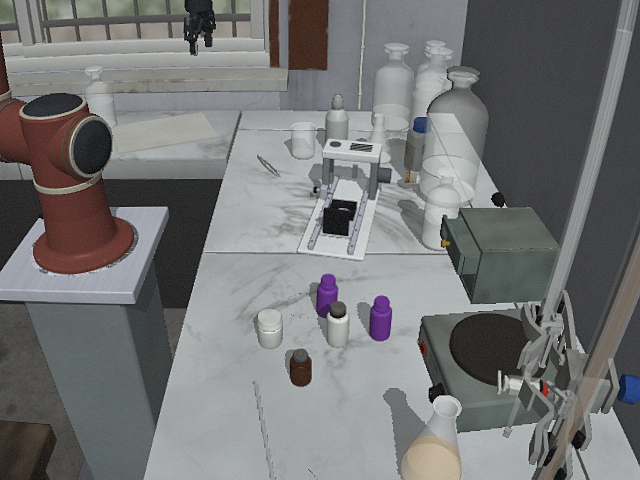

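```bash
cat > h.py <<'E'
import numpy as np, cv2
from plant import *
def ray(f,u,v):
    K=np.array([[f["fx"],0,f["cx"]],[0,f["fy"],f["cy"]],[0,0,1]])
    p=cv2.undistortPoints(np.array([[[u,v]]],float),K,np.array(f["D"],float))[0,0]
    T=np.array(f["pose"]);d=T[:3,:3]@np.array([p[0],-p[1],-1.]);return T[:3,3],d
def onz(f,u,v,z):
    o,d=ray(f,u,v);return o+d*(z-o[2])/d[2]
def proj(f,P):
    K=np.array([[f["fx"],0,f["cx"]],[0,f["fy"],f["cy"]],[0,0,1]])
    T=np.array(f["pose"]);c=T[:3,:3].T@(np.array(P)-T[:3,3]);c=c*[1,-1,-1]
    return cv2.projectPoints(c.reshape(1,1,3),np.zeros(3),np.zeros(3),K,np.array(f["D"],float))[0].ravel()
E
python3 - <<'E'
from h import *
f=grab_frame("top")["frame"][:,:,::-1]
g=grab_frame("side")["frame"][:,:,::-1]
r=lambda i,k:cv2.resize(i,None,fx=k,fy=k,interpolation=cv2.INTER_CUBIC)
cv2.imwrite("pics/t1.png",r(f[190:295,340:450],5))
cv2.imwrite("pics/t2.png",r(f[165:275,150:310],5))
cv2.imwrite("pics/s1.png",r(g[260:400,240:410],4))
cv2.imwrite("pics/s2.png",r(g[120:270,280:410],4))
E
```

```text
(no output)
```

View pics/t1.png

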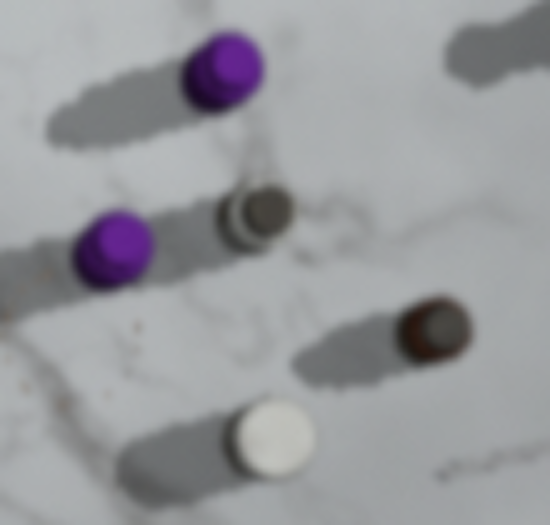

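View pics/t2.png

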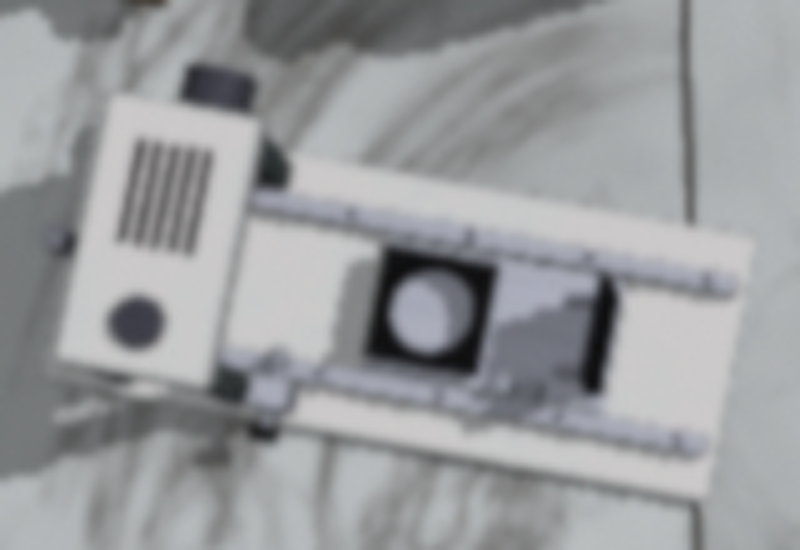

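View pics/s1.png

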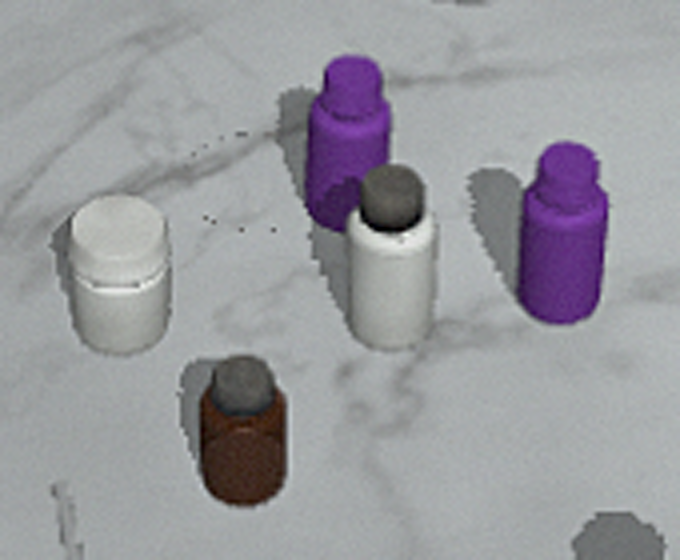

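View pics/s2.png

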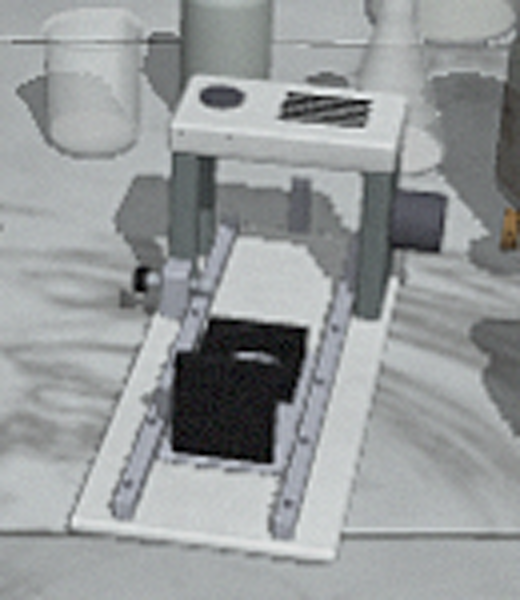

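Candidates (top view px): white vial with dark cap (393,232), purple vials (385,204) and (362,240), amber vial (427,256), white jar (394,278). Side view shows the white body, black cap and greatest height at (337,325), so that one is my choice. The nest bore is at about (236,227), the push plate at about (270,232), and the head at (182,213).

Run:
```python
from h import *
t=grab_frame("top");s=grab_frame("side")
def cen(m):
    M=cv2.moments(m.astype(np.uint8),True);return M["m10"]/M["m00"],M["m01"]/M["m00"],M["m00"]
def tri(a,b):
    (o1,d1),(o2,d2)=a,b
    k=np.linalg.lstsq(np.c_[d1,-d2],o2-o1,rcond=None)[0]
    p,q=o1+k[0]*d1,o2+k[1]*d2;return (p+q)/2,np.linalg.norm(p-q)
# cap top view: dark, in window
def mask(f,x0,y0,x1,y1,fn):
    m=np.zeros((480,640),bool);m[y0:y1,x0:x1]=fn(f["frame"][y0:y1,x0:x1].astype(int));return m
m=mask(t,384,224,402,242,lambda a:a.max(2)<115);u=cen(m);print("cap top",u,onz(t,*u[:2],.078))
m=mask(s,327,298,349,320,lambda a:a.max(2)<120);v=cen(m);print("cap side",v)
P,e=tri(ray(t,*u[:2]),ray(s,338,305));print("tri",P,e)
# vial body in side, foot center check
print("proj foot side",proj(s,[*onz(t,*u[:2],.078)[:2],0]), "top",proj(s,[*onz(t,*u[:2],.078)[:2],.078]))
# others
for n,p,z in(("amber",(427.8,255.6),.058),("jar",(395,277.8),.056),("pur1",(387,203.5),.078),("pur2",(364,238.5),.078)):print(n,onz(t,*p,z))
c=lambda x,y:(150+x/5,165+y/5)
H=[onz(t,*c(*p),.126) for p in((110,95),(262,127),(218,388),(58,358))]
H=np.array(H);print("head",H.mean(0),[np.linalg.norm(H[i]-H[i-3]) for i in range(4)])
# black block mask
B=[onz(t,*c(*p),.036) for p in((381,248),(497,266),(478,373),(366,357))]
B=np.array(B);print("block",B.mean(0),[np.linalg.norm(B[i]-B[i-3]) for i in range(4)])
print("bore",onz(t,*c(432,312),.036))
ph=H[[0,3]].mean(0)-H[[1,2]].mean(0);print("yaw from head x",np.degrees(np.arctan2(ph[1],ph[0])))
pv=H[[2,3]].mean(0)-H[[0,1]].mean(0);print("yaw head y",np.degrees(np.arctan2(pv[1],pv[0])))
b=B[[0,3]].mean(0)-B[[1,2]].mean(0);print("block yaw",np.degrees(np.arctan2(b[1],b[0])))
R=[onz(t,*c(*p),.012) for p in((752,238),(708,497))];print("plate r",R,np.linalg.norm(R[0]-R[1]))
r=[onz(t,*c(*p),.024) for p in((255,200),(735,292),(225,356),(705,447))]
for i in(0,2):
  d=r[i]-r[i+1];print("rail yaw",np.degrees(np.arctan2(d[1],d[0])))
p=[onz(t,*c(*q),.078) for q in((616,284),(602,394))];print("push plate top outer",p)
```

```text
cap top (390.0920245398773, 233.28220858895705, 163.0) [ 0.51836821 -0.27204385  0.078     ]
cap side (336.2517730496454, 308.92198581560285, 282.0)
tri [ 0.52176013 -0.27314063  0.07052468] 0.0051744214571313694
proj foot side [332.91460451 336.78570257] top [334.41197608 301.11020801]
amber [ 0.46373121 -0.36497563  0.058     ]
jar [ 0.41220032 -0.28302833  0.056     ]
pur1 [ 0.59069065 -0.26744045  0.078     ]
pur2 [ 0.50736666 -0.20886721  0.078     ]
head [0.5717773  0.21460112 0.126     ] [np.float64(0.07278770636210269), np.float64(0.1231079634865929), np.float64(0.07554347646449855), np.float64(0.12485790455307431)]
block [0.54727278 0.10043023 0.036     ] [np.float64(0.05789846229093367), np.float64(0.053646574468615905), np.float64(0.0555876909810902), np.float64(0.05437135306205159)]
bore [0.54670744 0.0996906  0.036     ]
yaw from head x 77.27291078334456
yaw head y 169.43713621754256
block yaw 80.04509643569715
plate r [array([ 0.58300961, -0.05835439,  0.012     ]), array([ 0.45372079, -0.03332741,  0.012     ])] 0.13168883357826777
rail yaw 77.64874259475633
rail yaw 77.80972892481317
push plate top outer [array([0.55287933, 0.00710562, 0.078     ]), array([0.50025836, 0.01481922, 0.078     ])]
```

Run:
```python
from h import *
t=grab_frame("top");s=grab_frame("side")
a=t["frame"][224:243,382:404].astype(int);print(a.max(2))
hsv=a.max(2)
g=s["frame"][296:350,322:354].astype(int);
m=(g.min(2)>175)
print([(i+296,np.where(r)[0].min()+322,np.where(r)[0].max()+322) for i,r in enumerate(m) if r.any()][::3])
print(s["frame"][298:322:2,324:352,:].max(2))
for p in((393.6,232.4),(393.1,232.2)):
  X=onz(t,*p,.078);print(X,"side top",proj(s,X),"foot",proj(s,[*X[:2],0]))
```

```text
[[182 180 177 173 165 154 143 142 143 144 145 145 148 156 165 172 176 176
  177 177 178 177]
 [181 180 178 174 165 148 135 134 139 142 143 144 148 151 158 167 173 176
  176 177 177 177]
 [181 180 179 172 159 136 125 129 135 134 133 133 134 136 147 161 171 174
  175 177 176 176]
 [179 175 170 160 139 120 118 122 119 110 105 103 102 106 125 148 163 170
  172 173 174 174]
 [167 157 144 130 113 109 112 103  89  82  78  77  76  80  97 122 147 160
  166 168 171 172]
 [145 126 105  91  95 105 101  82  71  71  71  70  70  71  78  96 121 146
  157 163 165 166]
 [122 100  75  72  93 104  87  65  66  72  71  69  69  70  72  81 103 130
  145 155 159 159]
 [109  84  62  70  99 105  78  58  66  72  71  69  69  69  72  79  97 120
  136 145 152 151]
 [103  75  55  69  99 104  75  54  63  70  71  69  70  69  72  80 100 125
  137 143 147 146]
 [101  71  53  65  94 102  79  55  58  66  69  69  68  70  73  85 111 141
  148 151 151 149]
 [101  72  54  64  88 103  90  66  54  59  65  67  70  71  77  96 129 155
  163 163 160 158]
 [103  77  61  65  81 100 101  82  63  57  61  65  71  77  88 116 147 163
  1
[... 2033 characters left out ...]
77 176 180 180]
 [ 79  79  85 127 190 183  12  25  41  54  63  65  70  65  71  63  61  56
   54  33   0 136 213 182 155 164 173 175]
 [ 82  75  98 145 174 195 174  81  18  21  26  28  29  37  38  31  32  30
   15  61 150 210 214 200 178 177 184 181]
 [118  90  93 133 172 185 193 204 203 198 190 164 143  91 139 178 203 229
  202 204 222 221 214 193 156 165 183 181]
 [122 116  98 103 136 160 179 196 203 208 213 218 223 221 223 198 174 226
  223 223 222 218 197 164 140 171 181 181]]
[ 0.52028751 -0.28058376  0.078     ] side top [335.79528912 304.56801302] foot [334.21841408 340.32118908]
[ 0.5207993  -0.27939753  0.078     ] side top [336.09108943 304.08679895] foot [334.50188998 339.82851888]
```

```bash
cat >> h.py <<'E'
from scipy.spatial.transform import Rotation as Ro
def tool():
    s=state();q=s["tool_rot"];return s["tool_pos"],Ro.from_quat([q[1],q[2],q[3],q[0]]).as_matrix(),s
def need(P):
    p,R,s=tool();d=(R.T@(np.array(P)-p))*100
    ax=R[:,2];print("t",round(s["time"],2),"pos",p.round(4),"z-axis yaw",round(np.degrees(np.arctan2(ax[1],ax[0])),1),"need cm xyz",d.round(2),"F",s["contact_force"].round(1),"w",round(s["gripper_width"],3))
E
python3 - <<'E'
from h import *
p,R,s=tool();print(R.round(3))
need([.45,.15,.23]);need([.522,-.28,.2])
E
```

```text
[[ 0.96 -0.    0.28]
 [-0.28 -0.    0.96]
 [-0.   -1.   -0.  ]]
t 0.4 pos [0.175  0.5999 0.2311] z-axis yaw 73.7 need cm xyz [ 39.     0.12 -35.49] F [ 0.1 -1.5 -0.4] w 0.999
t 0.4 pos [0.175  0.5999 0.2311] z-axis yaw 73.7 need cm xyz [ 57.96   3.13 -74.75] F [ 0.1 -1.5 -0.4] w 0.999
```

```bash
python3 -m crank '[[[0.5,4.4,0,-4,0],[0.5,4.4,0,-4,0],[0.5,4.4,0,-4,0],[0.5,4.4,0,-4,0],[0.5,4.4,0,-4,0],[0.5,4.4,0,-4,0],[0.5,4.4,0,-4,0],[0.5,4.4,0,-4,0]]]'
python3 -c "
from h import *
need([.522,-.28,.2])"
```

```text
time: 1.4
tool_pos: [0.4241, 0.1925, 0.2317]
tool_rot: [0.7, -0.7, 0.1, -0.1]
contact_force: [1.2, 1.0, -0.2]
gripper_width: 0.749
t 1.4 pos [0.4241 0.1925 0.2317] z-axis yaw 73.7 need cm xyz [ 22.62   3.16 -42.63] F [ 1.2  1.  -0.2] w 0.749
```

```bash
python3 -m crank '[[[0.5,2.8,0,-5.3,0],[0.5,2.8,0,-5.3,0],[0.5,2.8,0,-5.3,0],[0.5,2.8,0,-5.3,0],[0.5,2.8,0,-5.3,0],[0.5,2.8,0,-5.3,0],[0.5,2.8,0,-5.3,0],[0.5,2.8,0,-5.3,0]]]'
python3 -m crank '[[[0.5,0,0,0,10],[0.5,0,0,0,10],[0.5,0,0,0,10],[0.5,0,0,0,10],[0.5,0,0,0,10],[0.5,0,0,0,10],[0.5,0,0,0,10],[0.5,0,0,0,10]]]'
python3 -m crank '[[[0.5,0,0,0,10],[0.5,0,0,0,10],[0.5,0,0,0,8],[0.5,0,0,0,0]]]'
python3 -c "
from h import *
need([.522,-.28,.13])"
```

```text
time: 2.4
tool_pos: [0.5198, -0.2776, 0.2315]
tool_rot: [-0.7, 0.7, -0.1, 0.1]
contact_force: [-0.2, -0.1, 0.4]
gripper_width: 0.753
time: 3.4
tool_pos: [0.5196, -0.2756, 0.2314]
tool_rot: [-0.47, 0.47, -0.528, 0.528]
contact_force: [0.2, -0.5, -0.8]
gripper_width: 0.745
time: 3.9
tool_pos: [0.5196, -0.2755, 0.2313]
tool_rot: [-0.331, 0.331, -0.625, 0.625]
contact_force: [0.9, 0.5, -0.7]
gripper_width: 0.749
t 3.9 pos [ 0.5196 -0.2755  0.2313] z-axis yaw -34.2 need cm xyz [ 0.24 10.13  0.45] F [ 0.9  0.5 -0.7] w 0.749
```

```bash
python3 -m crank '[[[0.5,0.2,4,0.4,0],[0.5,0,4,0,0],[0.5,0,4,0,0],[0.5,0,0,0,0],[0.5,0,0,0,0]]]'
python3 - <<'E'
from h import *
need([.522,-.28,.028])
r=lambda i,k:cv2.resize(i,None,fx=k,fy=k,interpolation=cv2.INTER_CUBIC)
g=grab_frame("side")["frame"][:,:,::-1];f=grab_frame("top")["frame"][:,:,::-1]
cv2.imwrite("pics/s3.png",r(g[220:400,240:430],4));cv2.imwrite("pics/t3.png",r(f[180:300,330:450],5))
E
```

```text
time: 4.53
tool_pos: [0.5227, -0.28, 0.113]
tool_rot: [-0.331, 0.331, -0.624, 0.626]
contact_force: [-0.1, -0.0, 0.7]
gripper_width: 0.749
t 4.53 pos [ 0.5227 -0.28    0.113 ] z-axis yaw -34.2 need cm xyz [ 0.03  8.5  -0.08] F [-0.1 -0.   0.7] w 0.749
```

View pics/s3.png

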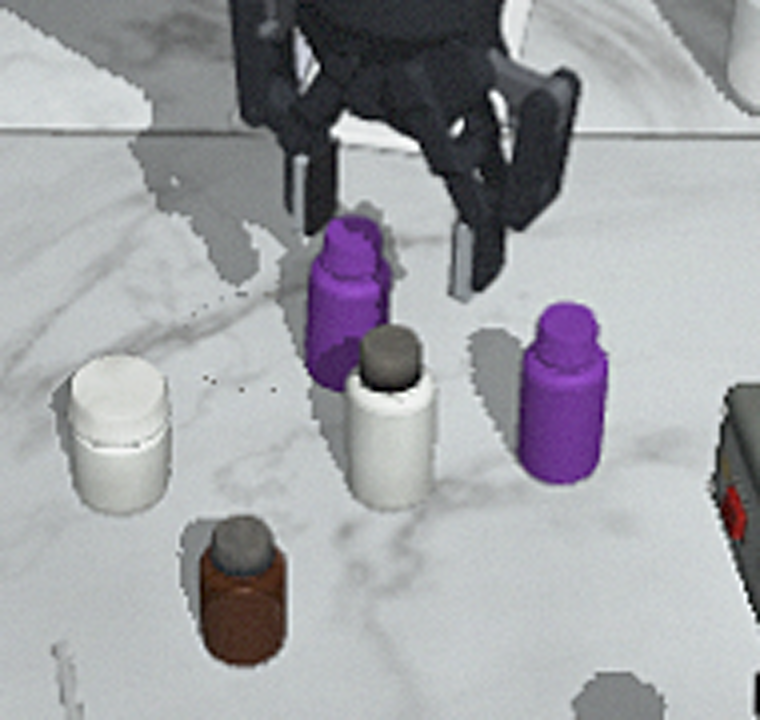

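View pics/t3.png

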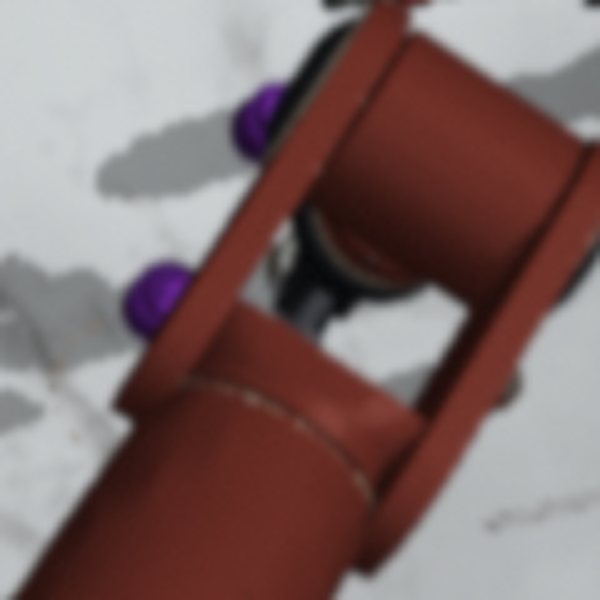

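```bash
python3 -m crank '[[[0.5,0,3,0,0],[0.5,0,3,0,0],[0.5,0,3,0,0],[0.5,0,0,0,0],[0.5,0,0,0,0]]]'
python3 - <<'E'
from h import *
need([.522,-.28,.021])
r=lambda i,k:cv2.resize(i,None,fx=k,fy=k,interpolation=cv2.INTER_CUBIC)
g=grab_frame("side")["frame"][:,:,::-1]
cv2.imwrite("pics/s4.png",r(g[240:400,240:430],4))
E
```

```text
time: 5.25
tool_pos: [0.5232, -0.2804, 0.0237]
tool_rot: [-0.331, 0.33, -0.624, 0.626]
contact_force: [0.6, 0.1, 0.7]
gripper_width: 0.75
t 5.25 pos [ 0.5232 -0.2804  0.0237] z-axis yaw -34.3 need cm xyz [ 0.03  0.27 -0.12] F [0.6 0.1 0.7] w 0.75
```

View pics/s4.png

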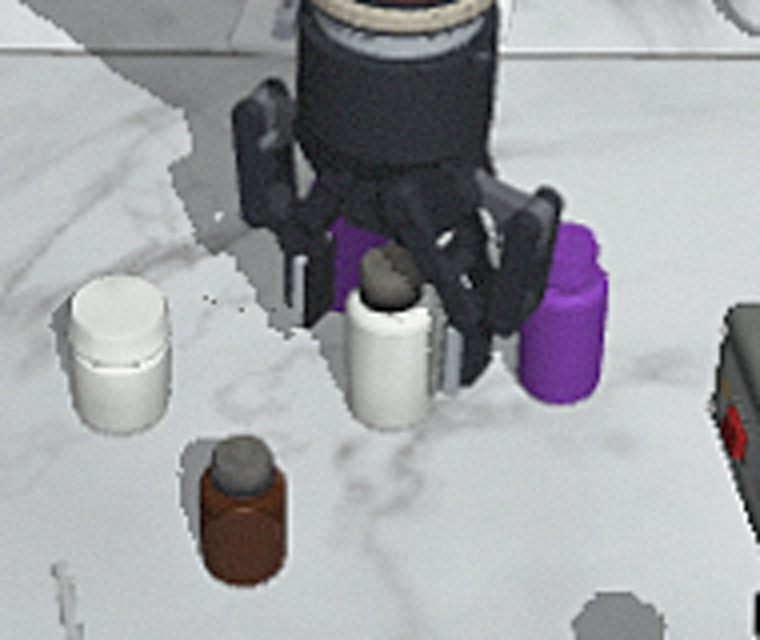

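Run:
```python
from h import *
s=grab_frame("side")
for P in([.5232,-.2804,.03],[.5232,-.2804,0],[.5232,-.2804,.078],[.5232,-.2904,.03]):
    p=proj(s,P);print(P,p,(p-[240,240])*4)
p=tool()
R=p[1]
for k in(.032,-.032):
    P=p[0]+R[:,2]*k-R[:,1]*.004; q=proj(s,P);print(q,(q-[240,240])*4)
# white body mask
a=s["frame"].astype(int);m=np.zeros((480,640),np.uint8);w=a[310:350,322:352];m[310:350,322:352]=((w.min(2)>120)&(w.max(2)-w.min(2)<40))
print(s["frame"][318:352:2,322:352].max(2))
```

```text
[0.5232, -0.2804, 0.03] [336.58247355 326.93111553] [386.3298942  347.72446212]
[0.5232, -0.2804, 0] [335.95859191 340.2494365 ] [383.83436763 400.99774602]
[0.5232, -0.2804, 0.078] [337.62313263 304.50114856] [390.49253053 258.00459423]
[0.5232, -0.2904, 0.03] [336.80061912 331.10051314] [387.20247647 364.40205257]
[353.38370177 335.46651165] [453.5348071 381.8660466]
[320.36690773 320.58087867] [321.46763092 322.32351468]
[[154 155 140 106 114 163 200 221 225 234 240 233 230 187 149 113 166 215
  241 252 231 236 246 245 228 131 121 136 135  77]
 [143 140 145 137 120 126 158 190 215 228 232 235 239 241 241 244 245 228
  210 244 242 241 242 240 233 191 112 139 141  93]
 [140 139 142 135 122 126 144 159 163 191 217 215 219 227 230 235 236 237
  234 233 229 228 225 218 193 165 115 142 122 108]
 [140 140 143 137 119 125 151 156 172 181 185 196 199 206 203 198 207 207
  211 213 212 216 207 206 175 110 112 139 115 100]
 [132 129 130 129 114 126 146 162 173 179 190 194 200 205 204 213 213 214
  214 214 213 211 208 203 203 164 116 134 119 106]
 [130 136 141 133 113 129 148 160 170 183 187 1
[... 753 characters left out ...]
193 193 199 197 201 203
  195 197 196 192 184 176 166 157 164 164 160 162]
 [206 205 206 210 192 127 123 146 162 168 174 177 187 186 193 197 192 196
  198 196 193 184 180 171 169 155 147 162 175 181]
 [204 203 206 205 209 202 151 137 147 166 164 174 181 182 191 191 195 198
  196 193 191 187 179 171 173 162 163 166 168 171]
 [204 207 207 205 206 205 212 215 201 152 140 150 171 170 178 181 182 181
  182 182 163 151 172 169 173 170 175 176 171 172]
 [206 199 206 202 203 205 203 201 200 202 204 211 200 182 193 194 185 194
  204 202 197 177 165 160 168 180 188 185 189 185]
 [207 203 196 188 182 180 184 189 186 197 201 202 208 208 208 208 208 203
  197 187 181 176 175 180 183 191 196 199 200 206]]
```

```bash
python3 -m crank '[[[0.5,0,0.2,0,0],[-1,0,0,0,0],[-1,0,0,0,0],[-1,0,0,0,0],[-1,0,0,0,0],[-1,0,0,0,0],[-1,0,0,0,0],[-1,0,0,0,0]]]'
python3 -m crank '[[[-1,0,-2,0,0],[-1,0,-4,0,0],[-1,0,-4,0,0],[-1,0,-5,0,0],[-1,0,0,0,0],[-1,0,0,0,0]]]'
python3 - <<'E'
from h import *
need([.547,.10,.1])
r=lambda i,k:cv2.resize(i,None,fx=k,fy=k,interpolation=cv2.INTER_CUBIC)
g=grab_frame("side")["frame"][:,:,::-1]
cv2.imwrite("pics/s5.png",r(g[190:380,240:430],4))
E
```

```text
time: 6.35
tool_pos: [0.522, -0.2796, 0.0198]
tool_rot: [-0.331, 0.33, -0.625, 0.625]
contact_force: [-1.2, 1.3, 5.0]
gripper_width: 0.4
time: 7.1
tool_pos: [0.5215, -0.2791, 0.1691]
tool_rot: [0.331, -0.331, 0.625, -0.625]
contact_force: [0.3, -0.4, -0.9]
gripper_width: 0.399
t 7.1 pos [ 0.5215 -0.2791  0.1691] z-axis yaw -34.3 need cm xyz [-32.77   6.92 -19.23] F [ 0.3 -0.4 -0.9] w 0.399
```

View pics/s5.png

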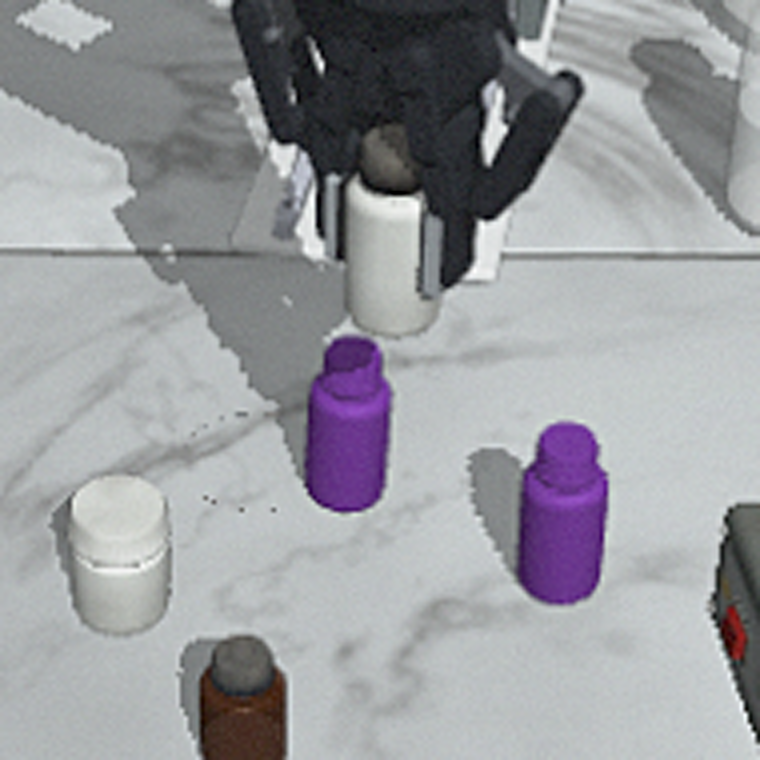

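```bash
python3 -m crank '[[[-1,-4,0,-2.3,0],[-1,-4.8,0,-2.8,0],[-1,-4.8,0,-2.8,0],[-1,-4.8,0,-2.8,0],[-1,-4.8,0,-2.8,0],[-1,-4.8,0,-2.8,0],[-1,-4,0,-2.3,0],[-1,-0.7,0,-0.6,0]]]'
python3 -m crank '[[[-1,0,0,0,-7.5],[-1,0,0,0,-7.5],[-1,0,0,0,-7.5],[-1,0,0,0,0]]]'
python3 - <<'E'
from h import *
need([.547,.10,.1])
r=lambda i,k:cv2.resize(i,None,fx=k,fy=k,interpolation=cv2.INTER_CUBIC)
g=grab_frame("side")["frame"][:,:,::-1];f=grab_frame("top")["frame"][:,:,::-1]
cv2.imwrite("pics/s6.png",r(g[70:270,250:430],4))
cv2.imwrite("pics/t6.png",r(f[165:275,150:310],5))
E
```

```text
time: 8.15
tool_pos: [0.5457, 0.1012, 0.1669]
tool_rot: [0.33, -0.333, 0.625, -0.624]
contact_force: [-0.0, -0.1, -1.1]
gripper_width: 0.402
time: 8.65
tool_pos: [0.5464, 0.098, 0.1677]
tool_rot: [0.445, -0.446, 0.55, -0.549]
contact_force: [0.4, 0.0, -0.5]
gripper_width: 0.403
t 8.65 pos [0.5464 0.098  0.1677] z-axis yaw -11.9 need cm xyz [-0.21  6.77  0.04] F [ 0.4  0.  -0.5] w 0.403
```

View pics/s6.png

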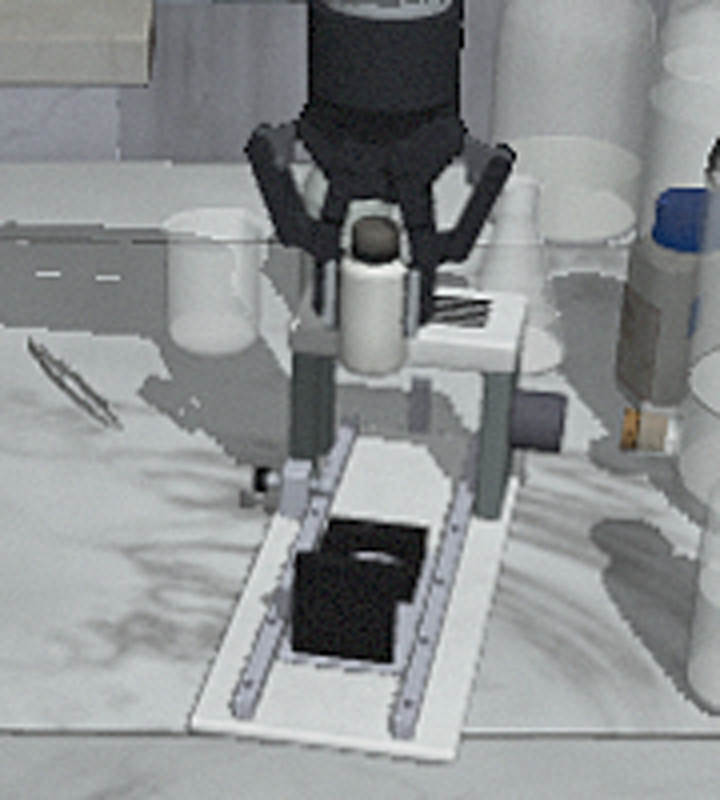

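View pics/t6.png

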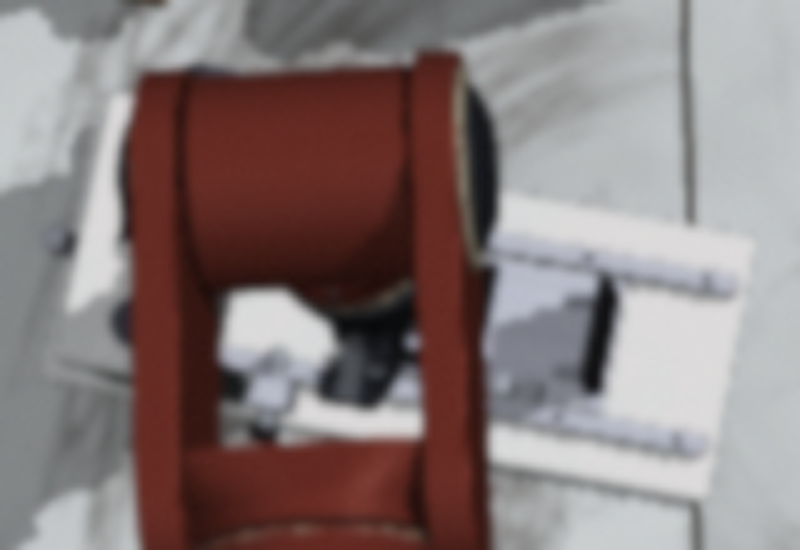

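Run:
```python
from h import *
s=grab_frame("side");t=grab_frame("top")
c=lambda x,y:(250+x/4,70+y/4)
a=onz(s,*c(334,518),.036);b=onz(s,*c(428,528),.036);print("block far corners side",a,b,np.linalg.norm(a-b))
ct=lambda x,y:(150+x/5,165+y/5)
print("top",onz(t,*ct(366,357),.036),onz(t,*ct(381,248),.036))
xd=np.array([np.cos(np.radians(78)),np.sin(np.radians(78)),0]);
print("nest from side far edge",(a+b)/2-.028*xd)
# base near corners z .012
for p in((192,727),(455,757)):print("base near",onz(s,*c(*p),.012))
print("base near top",onz(t,*ct(708,497),.012),onz(t,*ct(752,238),.012))
# head top near edge corners side z .126
for p in((290,352),(522,368)):print(onz(s,*c(*p),.106))
p,R,_=tool()
# vial: expected foot z
fz=p[2]-.0205
for d in(0,):
  for P in([p[0],p[1],fz],[p[0],p[1]-.018,fz],[p[0],p[1],fz+.078]):
    q=proj(s,P);print("proj",P,(q-[250,70])*4)
print(s["frame"][135:166:2,330:360].max(2))
```

```text
block far corners side [0.53102623 0.12975722 0.036     ] [0.58282439 0.11959123 0.036     ] 0.052786333899265
top [0.52528736 0.13237272 0.036     ] [0.57906734 0.12437538 0.036     ]
nest from side far edge [0.55110378 0.09728609 0.036     ]
base near [ 0.45530222 -0.04015672  0.012     ]
base near [ 0.58513481 -0.06436223  0.012     ]
base near top [ 0.45372079 -0.03332741  0.012     ] [ 0.58300961 -0.05835439  0.012     ]
[0.50621162 0.19621625 0.106     ]
[0.63625275 0.17922489 0.106     ]
proj [np.float64(0.5469663189139043), np.float64(0.0985183186097718), np.float64(0.1482827020678867)] [372.93498234 360.41579477]
proj [np.float64(0.5469663189139043), np.float64(0.0805183186097718), np.float64(0.1482827020678867)] [374.59228334 375.6752935 ]
proj [np.float64(0.5469663189139043), np.float64(0.0985183186097718), np.float64(0.2262827020678867)] [378.72925969 220.58172133]
[[ 23  86 162 163  53 114 187 203 209 175 100  88  53  58  63  64  70 158
  231 230 191 119  76  33  44  46  48  47  41  32]
 [ 42 104 164 131  61 104 144 172 200 211 219 223 231 235 235 236 233 228
  223 224 2
[... 1090 characters left out ...]
180 177 179 177 175 169
  162 162 148 137 164 196 191 195 193 198 202 204]
 [116 116 117 120 109  97 127 135 147 164 161 170 173 174 175 167 170 166
  159 157 144 148 176 190 180 179 181 183 182 181]
 [ 63  65  64  83 113 115 120 138 148 154 156 164 166 166 167 171 164 166
  161 155 142 139 166 177 179 182 173 174 178 171]
 [ 68  72  66  84 145 157 104 115 131 144 158 161 163 164 166 165 165 159
  151 138 134 158 164 155 148 141 146 149 150 152]
 [ 66  70  67  95 179 194 193 186 163 141 137 127 137 135 135 144 157 153
  167 190 188 194 187 178 182 190 186 190 192 190]
 [ 72  74  63  95 153 171 164 163 165 171 169 179 195 194 196 195 194 188
  195 192 189 196 170 112 116 115 113 135 178 192]]
```

```bash
python3 -c "
from h import *
need([.549,.099,.0675])"
```

```text
t 8.85 pos [0.547  0.0985 0.1688] z-axis yaw -11.9 need cm xyz [-0.09 10.13  0.2 ] F [-0.7  0.3 -1.5] w 0.402
```

```bash
python3 -m crank '[[[-1,0,3,0.2,0],[-1,0,3,0,0],[-1,0,2.5,0,0],[-1,0,1.4,0,0],[-1,0,0,0,0],[-1,0,0,0,0]]]'
python3 - <<'E'
from h import *
need([.549,.099,.0385])
r=lambda i,k:cv2.resize(i,None,fx=k,fy=k,interpolation=cv2.INTER_CUBIC)
g=grab_frame("side")["frame"][:,:,::-1]
cv2.imwrite("pics/s7.png",r(g[120:250,280:400],6))
E
```

```text
time: 9.6
tool_pos: [0.5501, 0.0985, 0.0716]
tool_rot: [-0.447, 0.446, -0.548, 0.549]
contact_force: [0.5, -0.8, 0.5]
gripper_width: 0.403
t 9.6 pos [0.5501 0.0985 0.0716] z-axis yaw -11.8 need cm xyz [-0.02  3.3  -0.12] F [ 0.5 -0.8  0.5] w 0.403
```

View pics/s7.png

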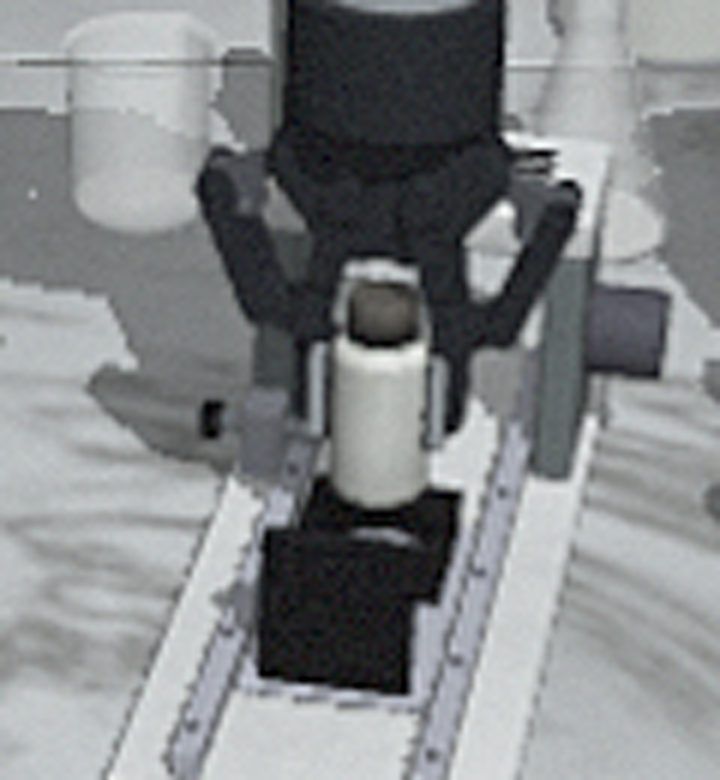

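Run:
```python
from h import *
s=grab_frame("side")
k=lambda P:(proj(s,P)-[280,120])*6
for P in([.551,.0973,.036],[.549,.099,.036],[.547,.1,.036],[.5501,.0985,.051],[.5501,.0805,.051],[.5501,.0985,.129]):print(P,k(P).round(1))
b=s["frame"]
print(b[194:214,328:364].max(2))
print(b[170:206:3,328:356].max(2))
```

```text
[0.551, 0.0973, 0.036] [378.8 521.7]
[0.549, 0.099, 0.036] [373.1 519.3]
[0.547, 0.1, 0.036] [367.5 517.9]
[0.5501, 0.0985, 0.051] [377.8 484.2]
[0.5501, 0.0805, 0.051] [380.1 509.3]
[0.5501, 0.0985, 0.129] [386.3 290.6]
[[112 121 110 104  90 106 139 100 120 145 153 168 174 178 186 184 187 183
  179 176 170 162 110  88 121 143 197 218 211 210 215 209 211 218 198 140]
 [122 124 125 117  88 124 138  98 121 146 157 164 174 178 181 188 184 178
  180 177 173 163 148 137 181 178 210 213 210 210 211 207 210 204 159 144]
 [128 126 123 105  97 144 133 105 121 137 152 164 167 177 177 185 183 178
  173 172 163 159 144 164 227 218 212 209 215 210 212 212 214 193 117 142]
 [ 90 102 120  90 112 150 133  98 116 136 148 158 165 172 177 178 180 179
  177 172 163 158 138 159 216 210 208 211 206 210 213 209 216 198 129 151]
 [ 73  89 119  91 107 121 112 101 122 137 154 160 166 172 173 174 178 175
  166 166 161 156 138 165 215 213 213 209 208 207 211 215 199 157 133 174]
 [116 111 113  90  66  50  55  88 120 135 146 157 163 165 173 172 173 169
  170 165 160 155 147 175 224 217 214 217 210 207 210 210 19
[... 2806 characters left out ...]
 65  45  27  85 169 143  57  78 124 142 158 163 169 174 182 186 188 188
  182 176 178 171 111  90 157 140  74  42]
 [105  97 111 130 163 143  51  82 122 148 161 165 171 176 189 185 187 186
  180 178 175 176 146  95 157 135  33  11]
 [112 121 110 104  90 106 139 100 120 145 153 168 174 178 186 184 187 183
  179 176 170 162 110  88 121 143 197 218]
 [ 90 102 120  90 112 150 133  98 116 136 148 158 165 172 177 178 180 179
  177 172 163 158 138 159 216 210 208 211]
 [124 112  98 114  23  17  19  73 121 143 145 153 162 166 169 167 169 168
  171 169 160 159 149 134 181 199 208 228]
 [188  87  96  38  36  24  17  23  24  36  64  94 121 138 157 163 161 141
  115 107  93  38  30  30  31  30  19  25]]
```

Run:
```python
from h import *
s=grab_frame("side");t=grab_frame("top")
a=onz(s,331.5,199.0,.036);b=onz(s,356,201.5,.036);xd=np.array([np.cos(np.radians(78)),np.sin(np.radians(78)),0])
print(a,b,np.linalg.norm(a-b),(a+b)/2-.028*xd)
c=lambda x,y:(150+x/5-.4,165+y/5-.4)
print("bore",onz(t,*c(432,312),.036))
B=np.array([onz(t,*c(*p),.036) for p in((381,248),(497,266),(478,373),(366,357))]);print(B.mean(0))
# vial foot at z .051: left/right edges col 335.0,350.3 ; bottom row ~203.6
o=onz(s,342.6,204.0,.051);print("vial foot front",o, "centre",o+[0,.018,0])
```

```text
[0.52663067 0.13192788 0.036     ] [0.58074612 0.12177364 0.036     ] 0.05505987811698242 [0.54786687 0.09946263 0.036     ]
bore [0.54772144 0.10065956 0.036     ]
[0.54828696 0.1013994  0.036     ]
vial foot front [0.54866599 0.08423343 0.051     ] centre [0.54866599 0.10223343 0.051     ]
```

```bash
python3 -m crank '[[[-1,0,0.8,-0.1,0],[-1,0,0.6,0,0],[-1,0,0.4,0,0],[-1,0,0,0,0]]]'
python3 -m crank '[[[-1,0,0.5,0,0],[-1,0,0.4,0,0],[-1,0,0.3,0,0],[-1,0,0,0,0]]]'
python3 - <<'E'
from h import *
need([.549,.099,.0385])
r=lambda i,k:cv2.resize(i,None,fx=k,fy=k,interpolation=cv2.INTER_CUBIC)
g=grab_frame("side")["frame"][:,:,::-1]
cv2.imwrite("pics/s8.png",r(g[120:250,280:400],6))
E
```

```text
time: 10.3
tool_pos: [0.5479, 0.0988, 0.0517]
tool_rot: [0.446, -0.446, 0.549, -0.548]
contact_force: [0.8, -0.1, -1.0]
gripper_width: 0.403
time: 10.8
tool_pos: [0.5482, 0.0988, 0.0401]
tool_rot: [0.446, -0.446, 0.549, -0.549]
contact_force: [1.5, 0.7, -1.4]
gripper_width: 0.405
t 10.8 pos [0.5482 0.0988 0.0401] z-axis yaw -11.8 need cm xyz [-0.04  0.16  0.07] F [ 1.5  0.7 -1.4] w 0.405
```

View pics/s8.png

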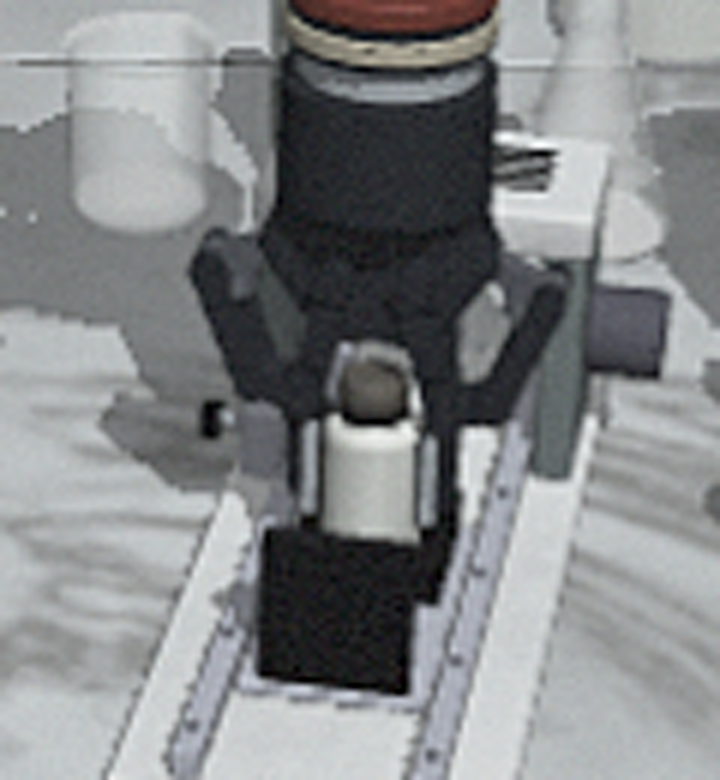

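```bash
python3 -m crank '[[[-1,0,0.15,0,0],[-1,0,0.05,0,0],[-1,0,0,0,0]]]'
python3 -m crank '[[[0.4,0,0,0,0],[0.4,0,0,0,0],[0.4,0,0,0,0],[0.4,0,0,0,0],[0.4,0,0,0,0]]]'
python3 -m crank '[[[0.4,0,-1.5,0,0],[0.4,0,-3,0,0],[0.4,0,-4,0,0],[0.4,0,-5,0,0],[0.4,0,0,0,0],[0.4,0,0,0,0]]]'
python3 - <<'E'
from h import *
need([.52,-.02,.14])
r=lambda i,k:cv2.resize(i,None,fx=k,fy=k,interpolation=cv2.INTER_CUBIC)
g=grab_frame("side")["frame"][:,:,::-1]
cv2.imwrite("pics/s9.png",r(g[120:250,280:400],6))
E
```

```text
time: 11.22
tool_pos: [0.5483, 0.0987, 0.0384]
tool_rot: [-0.446, 0.446, -0.549, 0.549]
contact_force: [0.8, 2.0, -0.9]
gripper_width: 0.401
time: 11.85
tool_pos: [0.5482, 0.0987, 0.0383]
tool_rot: [-0.446, 0.446, -0.549, 0.549]
contact_force: [-1.1, 0.2, 0.1]
gripper_width: 0.7
time: 12.6
tool_pos: [0.5482, 0.0987, 0.1739]
tool_rot: [-0.446, 0.446, -0.548, 0.549]
contact_force: [-0.7, 0.1, -0.8]
gripper_width: 0.702
t 12.6 pos [0.5482 0.0987 0.1739] z-axis yaw -11.8 need cm xyz [12.2   3.39 -0.35] F [-0.7  0.1 -0.8] w 0.702
```

View pics/s9.png

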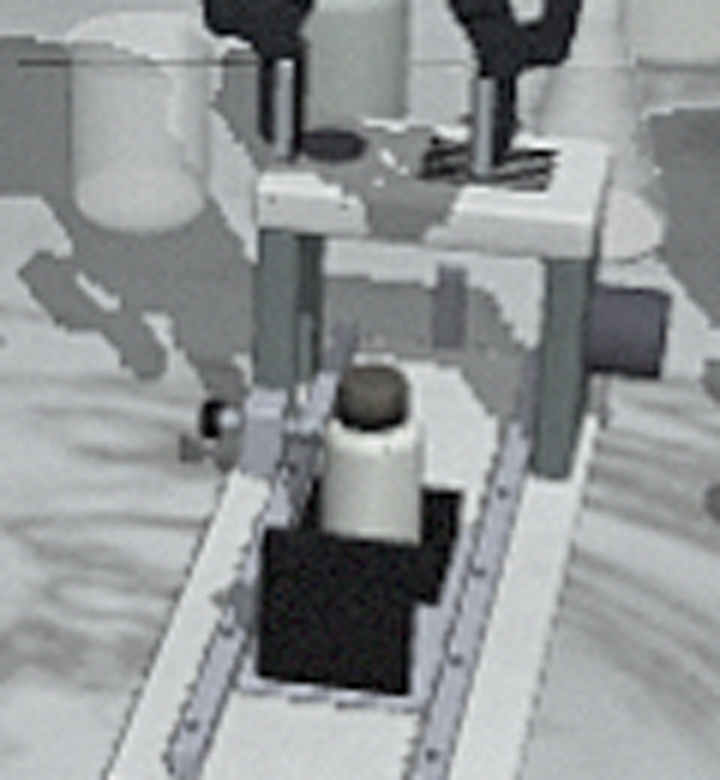

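```bash
python3 -m crank '[[[-1,4,0,0,0],[-1,5,0,0,0],[-1,4.4,0,0,0],[-1,0,0,0,0],[-1,0,0,0,0],[-1,0,0,0,0]]]'
python3 - <<'E'
from h import *
s=grab_frame("side")
n=np.array([.548,.0995]);x=np.array([np.cos(np.radians(78)),np.sin(np.radians(78))])
q=n-.135*x;need([*q,.06])
print((proj(s,[*n,.096])-[280,120])*6, (proj(s,[*(n-.09*x),.078])-[280,120])*6)
E
```

```text
time: 13.4
tool_pos: [0.5208, -0.0314, 0.1727]
tool_rot: [0.446, -0.447, 0.549, -0.548]
contact_force: [-0.5, 0.2, 0.4]
gripper_width: 0.0
t 13.45 pos [ 0.5208 -0.0314  0.1729] z-axis yaw -11.7 need cm xyz [ 0.13 11.29 -0.06] F [ 0.5 -0.1  0.9] w -0.003
[376.57030659 372.66481871] [330.93774122 542.64936662]
```

```bash
python3 -m crank '[[[-1,0.1,4,0,0],[-1,0,4,0,0],[-1,0,3.2,0,0],[-1,0,0,0,0],[-1,0,0,0,0]]]'
python3 - <<'E'
from h import *
need([.529,.011,.06])
r=lambda i,k:cv2.resize(i,None,fx=k,fy=k,interpolation=cv2.INTER_CUBIC)
g=grab_frame("side")["frame"][:,:,::-1]
cv2.imwrite("pics/s10.png",r(g[120:270,270:400],5))
E
```

```text
time: 14.08
tool_pos: [0.5217, -0.0332, 0.0627]
tool_rot: [-0.447, 0.446, -0.548, 0.549]
contact_force: [0.2, 0.4, 0.0]
gripper_width: -0.001
t 14.07 pos [ 0.5217 -0.0332  0.0627] z-axis yaw -11.7 need cm xyz [-4.47  0.27 -0.18] F [0.2 0.4 0. ] w -0.001
```

View pics/s10.png

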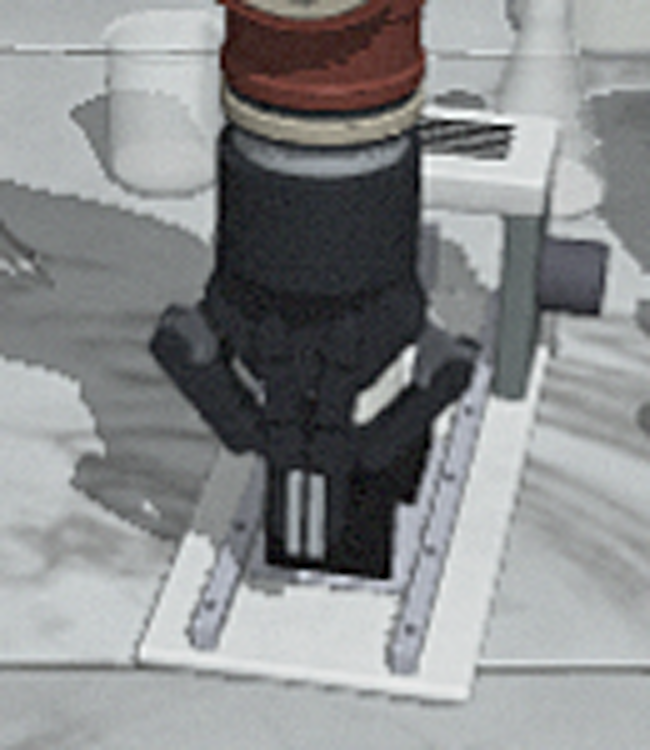

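```bash
python3 -m crank '[[[-1,-1,0.5,0.2,0],[-1,-1,0,0,0],[-1,-0.5,0,0,0],[-1,-0.5,0,0,0],[-1,-0.5,0,0,0],[-1,-0.5,0,0,0],[-1,-0.5,0,0,0],[-1,0,0,0,0]]]'
python3 -c "
from h import *
need([.529,.011,.06])"
```

```text
time: 15.12
tool_pos: [0.5319, 0.0106, 0.0563]
tool_rot: [0.446, -0.446, 0.549, -0.548]
contact_force: [0.4, -0.2, -0.3]
gripper_width: -0.001
t 15.12 pos [0.5319 0.0106 0.0563] z-axis yaw -11.7 need cm xyz [ 0.02 -0.37 -0.29] F [ 0.4 -0.2 -0.3] w -0.001
```

Run:
```python
from h import *
r=lambda i,k:cv2.resize(i,None,fx=k,fy=k,interpolation=cv2.INTER_CUBIC)
g=grab_frame("side")["frame"][:,:,::-1];f=grab_frame("top")["frame"][:,:,::-1]
cv2.imwrite("pics/s11.png",r(g[120:270,270:400],4));cv2.imwrite("pics/t11.png",r(f[165:275,150:310],5))
```

```text
(no output)
```

View pics/s11.png

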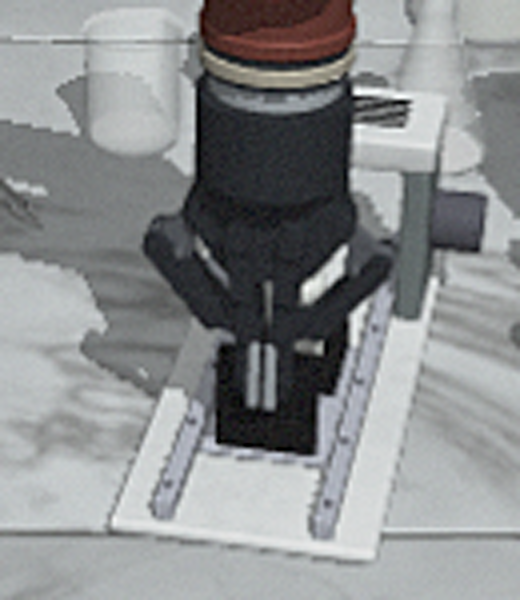

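View pics/t11.png

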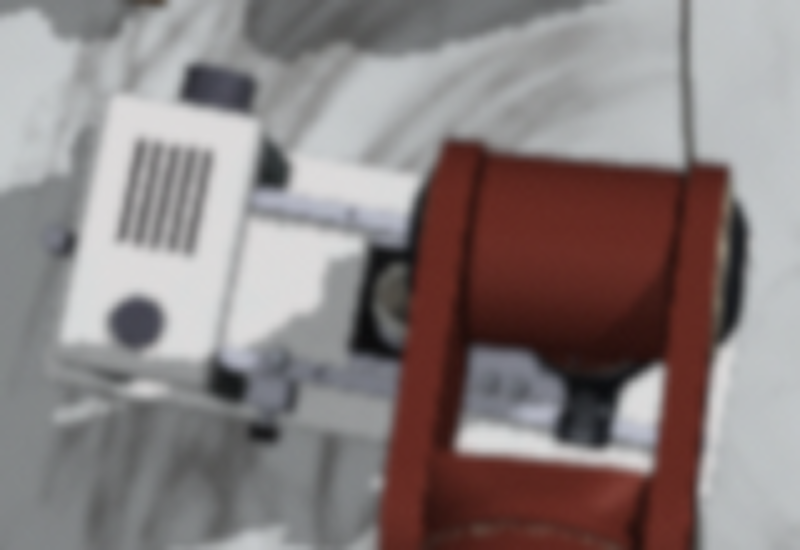

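```bash
python3 -m crank '[[[-1,-0.5,0,0,0],[-1,-1,0,0,0],[-1,-1.3,0,0,0],[-1,-1.3,0,0,0],[-1,-1.3,0,0,0],[-1,-1.3,0,0,0],[-1,-1,0,0,0],[-1,-0.5,0,0,0]]]'
python3 - <<'E'
from h import *
n=np.array([.548,.0995]);x=np.array([np.cos(np.radians(78)),np.sin(np.radians(78))])
p=tool()[0];d=p[:2]-n;print("along",d@x,"lat",d@np.array([-x[1],x[0]]))
need([.529,.011,.06])
r=lambda i,k:cv2.resize(i,None,fx=k,fy=k,interpolation=cv2.INTER_CUBIC)
g=grab_frame("side")["frame"][:,:,::-1];f=grab_frame("top")["frame"][:,:,::-1]
cv2.imwrite("pics/s12.png",r(g[100:250,280:400],4));cv2.imwrite("pics/t12.png",r(f[165:275,150:310],5))
E
```

```text
time: 16.23
tool_pos: [0.5486, 0.0913, 0.0564]
tool_rot: [0.446, -0.446, 0.549, -0.548]
contact_force: [-0.5, -1.1, 0.1]
gripper_width: -0.004
along -0.007926236472241784 lat -0.00234614887986146
t 16.23 pos [0.5486 0.0913 0.0564] z-axis yaw -11.7 need cm xyz [ 8.26 -0.36 -0.29] F [-0.5 -1.1  0.1] w -0.004
```

View pics/s12.png

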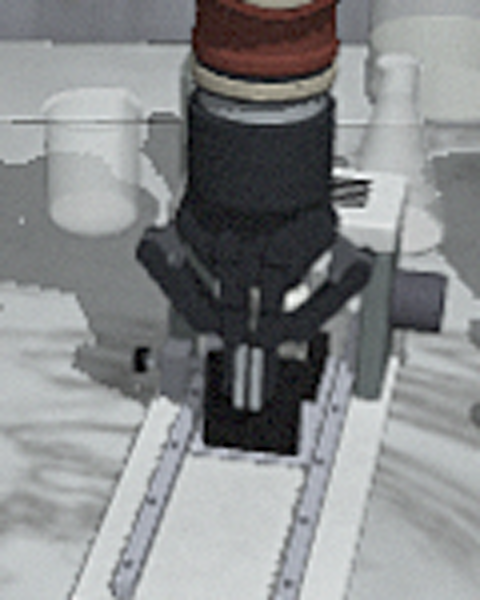

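View pics/t12.png

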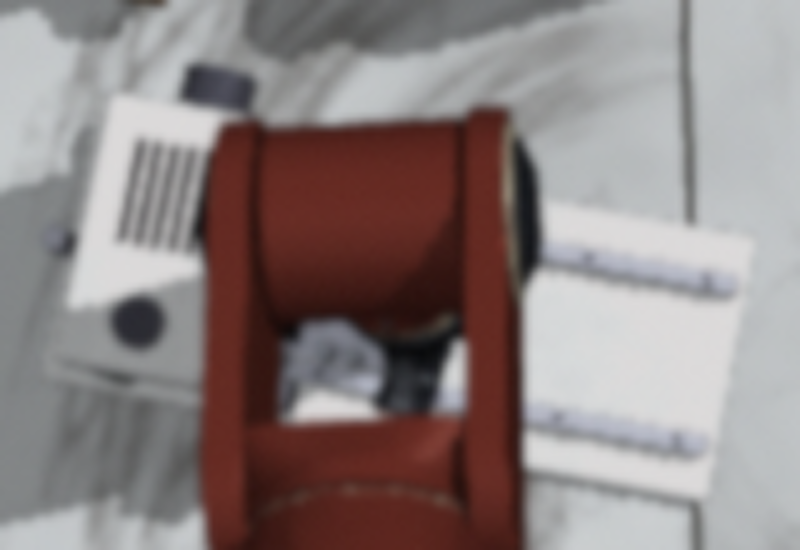

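```bash
python3 -m crank '[[[-1,-0.4,0,0,0],[-1,-0.4,0,0,0],[-1,-0.3,0,0,0],[-1,-0.3,0,0,0],[-1,0,0,0,0]]]'; for i in 1; do python3 -m crank '[[[-1,-0.2,0,0,0],[-1,-0.2,0,0,0],[-1,0,0,0,0]]]'; done
```

```text
time: 16.95
tool_pos: [0.5515, 0.1046, 0.0563]
tool_rot: [0.446, -0.446, 0.549, -0.548]
contact_force: [-0.0, 0.1, 1.1]
gripper_width: 0.002
time: 17.32
tool_pos: [0.5522, 0.1075, 0.0563]
tool_rot: [-0.446, 0.446, -0.548, 0.549]
contact_force: [-0.5, -3.7, 1.1]
gripper_width: -0.0
```

```bash
python3 -m crank '[[[-1,-0.2,0,0,0],[-1,-0.1,0,0,0],[-1,0,0,0,0]]]'
python3 -m crank '[[[-1,-0.2,0,0,0],[-1,-0.1,0,0,0],[-1,0,0,0,0]]]'
```

```text
time: 17.7
tool_pos: [0.5529, 0.1115, 0.0563]
tool_rot: [0.446, -0.446, 0.549, -0.548]
contact_force: [0.3, 0.1, 1.0]
gripper_width: 0.001
time: 18.08
tool_pos: [0.5535, 0.1144, 0.0564]
tool_rot: [0.446, -0.446, 0.549, -0.548]
contact_force: [0.7, 0.2, -0.3]
gripper_width: 0.004
```

```bash
python3 -m crank '[[[-1,1,0,0,0],[-1,4,0,0,0],[-1,5,0,0,0],[-1,0,-5,0,0],[-1,0,-5,0,0],[-1,0,0,0,0]]]'
python3 - <<'E'
from h import *
r=lambda i,k:cv2.resize(i,None,fx=k,fy=k,interpolation=cv2.INTER_CUBIC)
g=grab_frame("side")["frame"][:,:,::-1];f=grab_frame("top")["frame"][:,:,::-1]
cv2.imwrite("pics/s13.png",r(g[100:250,280:400],4));cv2.imwrite("pics/t13.png",r(f[165:275,150:310],5))
E
```

```text
time: 18.82
tool_pos: [0.5363, 0.015, 0.1621]
tool_rot: [-0.449, 0.443, -0.546, 0.551]
contact_force: [-0.0, -0.7, 0.8]
gripper_width: -0.003
```

View pics/s13.png

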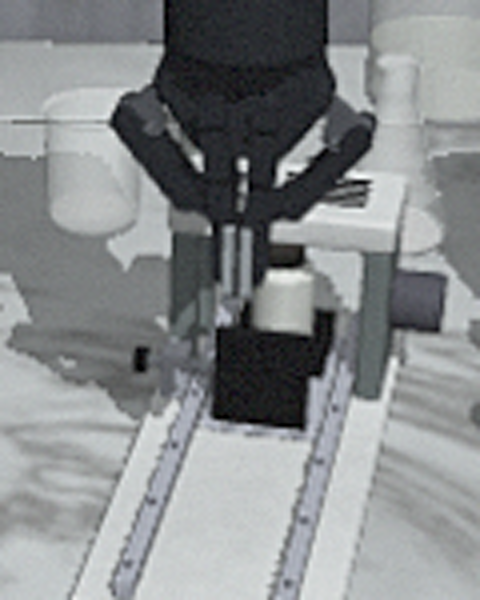

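View pics/t13.png

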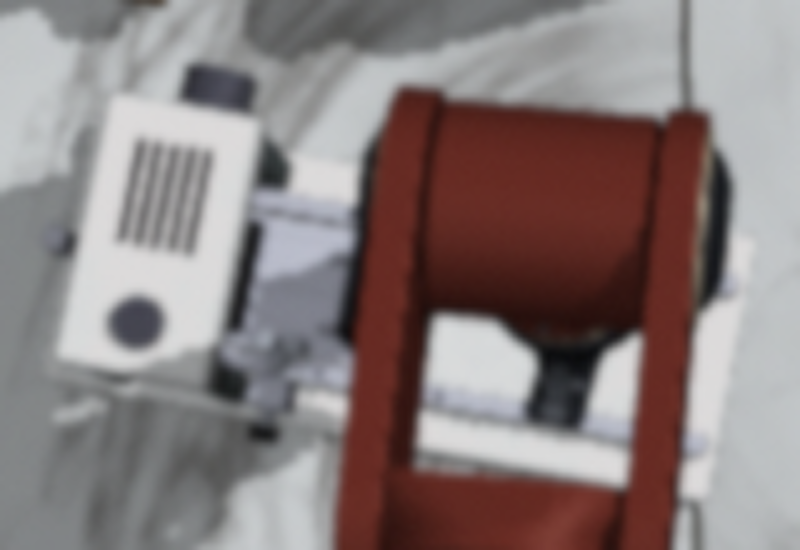

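```bash
python3 -m crank '[[[-1,5,-2,0,0],[-1,5,0,0,0],[-1,5,0,0,0],[-1,0,0,0,0],[-1,0,0,0,0]]]'
python3 - <<'E'
from h import *
r=lambda i,k:cv2.resize(i,None,fx=k,fy=k,interpolation=cv2.INTER_CUBIC)
g=grab_frame("side")["frame"][:,:,::-1];f=grab_frame("top")["frame"][:,:,::-1]
cv2.imwrite("pics/s14.png",r(g[100:250,280:400],4));cv2.imwrite("pics/t14.png",r(f[165:275,150:310],5))
E
```

```text
time: 19.55
tool_pos: [0.5016, -0.1302, 0.1746]
tool_rot: [0.446, -0.446, 0.55, -0.548]
contact_force: [-0.1, -0.3, 0.2]
gripper_width: -0.001
```

View pics/t14.png

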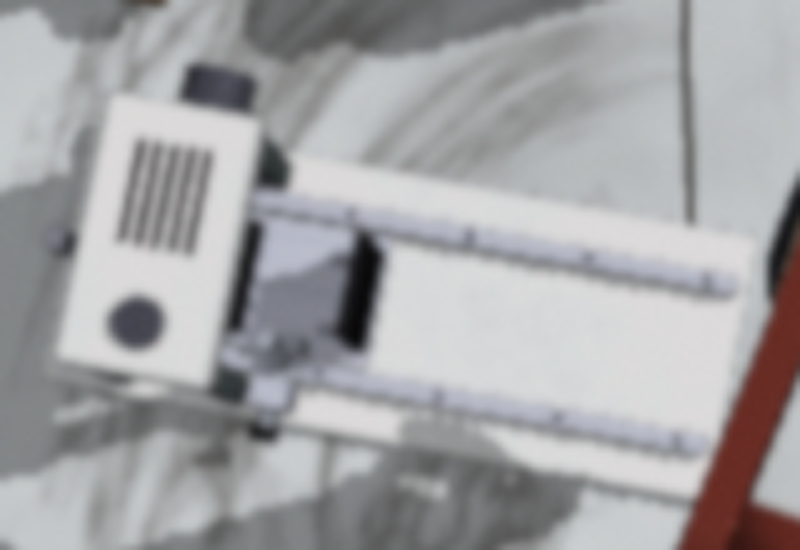

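View pics/s14.png

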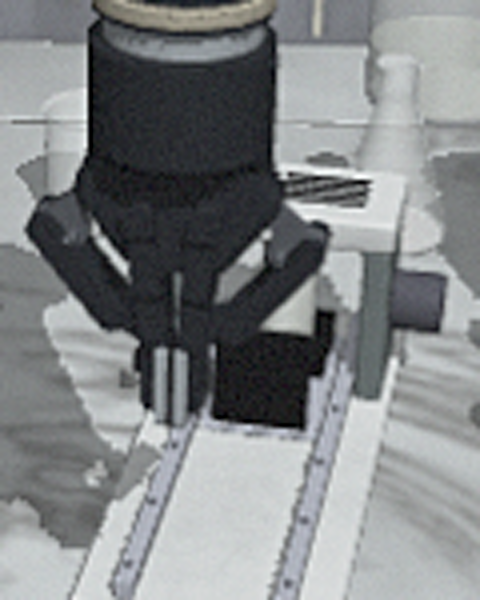

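Run:
```python
from h import *
t=grab_frame("top");c=lambda x,y:(150+x/5-.4,165+y/5-.4)
x=np.array([np.cos(np.radians(78)),np.sin(np.radians(78)),0])
o=lambda p,z:onz(t,*c(*p),z)
H=np.array([o(p,.126) for p in((110,95),(262,127),(218,388),(58,358))]).mean(0)
for a,b,z in(((497,266),(262,224),.036),((478,373),(246,332),.036),((616,284),(384,244),.078),((602,394),(372,352),.078)):
    A,B=o(a,z),o(b,z);print("disp",(B-A)@x,"B rel head along",(B-H)@x)
```

```text
disp 0.11794824710081062 B rel head along -0.02660883678545621
disp 0.11596458179778446 B rel head along -0.029621411212309268
disp 0.11275327197068274 B rel head along -0.09412016481878388
disp 0.11157410363256987 B rel head along -0.09869955728229493
```

```bash
python3 -m crank '[[[-1,-5,0,0,0],[-1,-5,0,0,0],[-1,-5,2,0,0],[-1,0,5,0,0],[-1,0,5,0,0],[-1,0,0,0,0]]]'
python3 -m crank '[[[-1,-4,0,0,0],[-1,-4,0,0,0],[-1,-1.5,0,0,0],[-1,-0.5,0,0,0],[-1,0,0,0,0]]]'
```

```text
time: 20.45
tool_pos: [0.5288, 0.0177, 0.0516]
tool_rot: [0.444, -0.449, 0.551, -0.545]
contact_force: [-0.5, -0.2, 0.2]
gripper_width: -0.001
time: 21.08
tool_pos: [0.5537, 0.1136, 0.0569]
tool_rot: [-0.446, 0.446, -0.548, 0.549]
contact_force: [-0.1, 0.0, 0.4]
gripper_width: -0.003
```

```bash
for i in 1; do python3 -m crank '[[[-1,-0.1,0,0,0],[-1,0,0,0,0]]]';python3 -m crank '[[[-1,-0.1,0,0,0],[-1,0,0,0,0]]]';python3 -m crank '[[[-1,-0.1,0,0,0],[-1,0,0,0,0]]]'; done
```

```text
time: 21.32
tool_pos: [0.5535, 0.1142, 0.0562]
tool_rot: [0.446, -0.446, 0.549, -0.549]
contact_force: [-0.1, 0.2, -0.6]
gripper_width: 0.001
time: 21.58
tool_pos: [0.5538, 0.1158, 0.0563]
tool_rot: [0.446, -0.446, 0.549, -0.549]
contact_force: [0.5, -0.6, -0.5]
gripper_width: -0.0
time: 21.82
tool_pos: [0.554, 0.117, 0.0563]
tool_rot: [-0.446, 0.446, -0.549, 0.549]
contact_force: [0.3, -0.1, 0.3]
gripper_width: 0.001
```

```bash
python3 -m crank '[[[-1,-0.1,0,0,0],[-1,0,0,0,0]]]';python3 -m crank '[[[-1,-0.1,0,0,0],[-1,0,0,0,0]]]'
```

```text
time: 22.08
tool_pos: [0.5543, 0.118, 0.0563]
tool_rot: [-0.446, 0.446, -0.549, 0.549]
contact_force: [-0.0, 0.9, 0.0]
gripper_width: -0.002
time: 22.32
tool_pos: [0.5544, 0.1189, 0.0563]
tool_rot: [-0.446, 0.446, -0.549, 0.549]
contact_force: [0.3, -0.1, 0.4]
gripper_width: -0.004
```

```bash
python3 -m crank '[[[-1,-0.1,0,0,0],[-1,0,0,0,0]]]';python3 -m crank '[[[-1,-0.1,0,0,0],[-1,0,0,0,0]]]'
```

```text
time: 22.58
tool_pos: [0.5546, 0.1196, 0.0563]
tool_rot: [-0.446, 0.446, -0.548, 0.549]
contact_force: [-0.8, -1.8, 0.4]
gripper_width: 0.005
time: 22.82
tool_pos: [0.5547, 0.1201, 0.0563]
tool_rot: [-0.446, 0.447, -0.548, 0.549]
contact_force: [-1.1, -4.9, 0.8]
gripper_width: -0.002
```

```bash
python3 -m crank '[[[-1,1,0,0,0],[-1,4,0,0,0],[-1,5,0,0,0],[-1,0,-5,0,0],[-1,0,-5,0,0],[-1,5,-2,0,0],[-1,5,0,0,0],[-1,5,0,0,0]]]'
python3 -m crank '[[[-1,3,-4,-5,0],[-1,3,-3,-5,0],[-1,0,0,-5,0],[-1,0,0,0,0],[-1,0,0,0,0]]]'
python3 - <<'E'
from h import *
r=lambda i,k:cv2.resize(i,None,fx=k,fy=k,interpolation=cv2.INTER_CUBIC)
g=grab_frame("side")["frame"][:,:,::-1];f=grab_frame("top")["frame"][:,:,::-1]
cv2.imwrite("pics/s15.png",g);cv2.imwrite("pics/t15.png",r(f[165:275,150:310],5))
E
```

```text
time: 23.82
tool_pos: [0.5038, -0.1252, 0.1771]
tool_rot: [-0.447, 0.446, -0.548, 0.549]
contact_force: [0.6, -0.7, -0.6]
gripper_width: -0.0
time: 24.45
tool_pos: [0.3541, -0.149, 0.2404]
tool_rot: [-0.446, 0.446, -0.548, 0.549]
contact_force: [-0.5, 0.7, -0.7]
gripper_width: -0.001
```

View pics/s15.png

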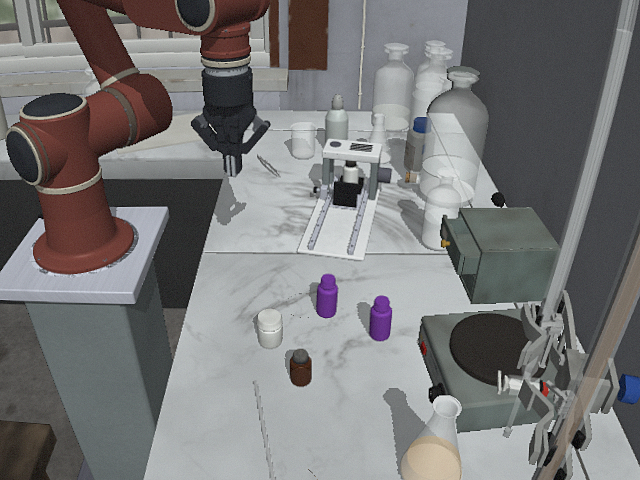

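View pics/t15.png

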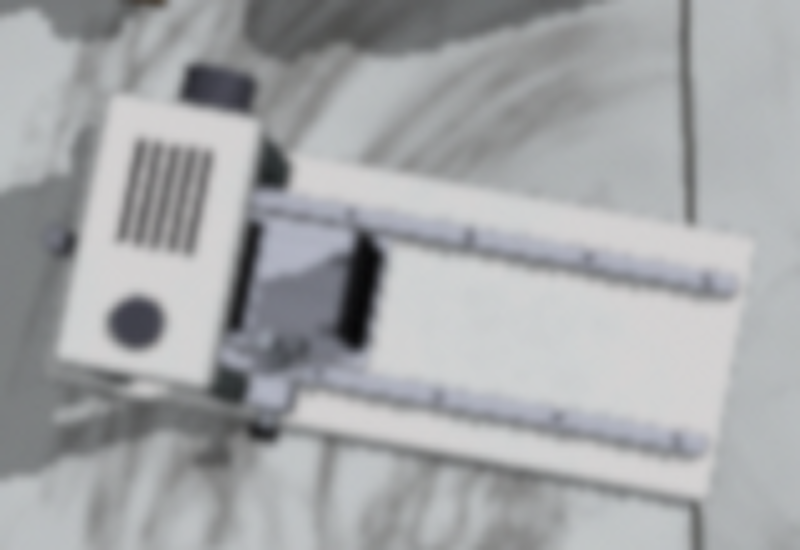

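The vial is upright under the head at (350,172), the carriage sits at the same pixels as before the confirming push, and the jar (270,328) and amber vial (300,367) are unmoved. The gripper is clear of everything.

```bash
python3 -c "
from plant import *
print(job_done())"
```

```text
the job is handed in; nothing more can be done
None
```

I stood the white, black-capped vial in the nest and let go of it. I then pushed the carriage in with shut fingers until the detent snapped, backed the arm clear and handed the job in at about 24.5 s. No verdict was reported.

**Detent:** on the push, a force of about 4 N built up and then vanished. A second light push met the plate about 12 mm further on, with the force rising to 5 N. That fits the carriage resting at home, and it looked unchanged in the top view after release.

**Vial and bystanders:** the last side picture shows the vial upright under the head. The jar and the amber vial stand at the same pixels as at the start.

**Checks that disagreed:**
- **Nest position:** the top and side views differed by about 4 mm at first. Most of that was a half-pixel error in how I read the enlarged crops; corrected, they agreed to 1–2 mm.
- **Push plate:** measured in the top view it came out 4–8 mm behind its expected home position. I put this down to picking its lower edge. The block's rear edge, at 27–30 mm behind the head's centre, matched the expected 28 mm.

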